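# Stand the amber vials in size order on the check shelf

### The job

Line up the four filled amber vials for the pharmacist's check: stand them on the grey check shelf in order of size, the largest on the spot next to the orange bookend and each smaller one on the next spot along, one centred on each spot. Keep the vials upright throughout, and leave the white stock bottle where it stands.

Things in the scene. Friction and masses are not known exactly. Their poses are not given: they have to be found in the camera images.
- vial_60: The largest of four upright, round amber pharmacy vials with paper label and ribbed blue cap: body 59 mm diameter, cap 62 mm diameter and 18 mm tall, 116 mm high overall, about 160 g. It stands loose on the counter (z = 0); origin at the centre of its underside, z up along its axis. The body is rigid; body or cap may be gripped.
- vial_30: The second largest of four upright, round amber pharmacy vials with paper label and ribbed blue cap: body 47 mm diameter, cap 50 mm diameter and 16 mm tall, 96 mm high overall, about 100 g. It stands loose on the counter (z = 0); origin at the centre of its underside, z up along its axis. The body is rigid; body or cap may be gripped.
- vial_16: The second smallest of four upright, round amber pharmacy vials with paper label and ribbed blue cap: body 37 mm diameter, cap 40 mm diameter and 15 mm tall, 78 mm high overall, about 60 g. It stands loose on the counter (z = 0); origin at the centre of its underside, z up along its axis. The body is rigid; body or cap may be gripped.
- vial_08: The smallest of four upright, round amber pharmacy vials with paper label and ribbed blue cap: body 28 mm diameter, cap 31 mm diameter and 14 mm tall, 62 mm high overall, about 35 g. It stands loose on the counter (z = 0); origin at the centre of its underside, z up along its axis. The body is rigid; body or cap may be gripped.
- spot_1: Dark grey printed disc, 66 mm in diameter, one of four about 92 mm apart in a straight row along the low grey check shelf; this one at the shelf's -y end. Origin at its centre, flush with the shelf's top, 20 mm above the counter; x across the shelf (away from the robot), y along the row. The shelf is a fixed board 430 mm long (y) and 108 mm wide.
- spot_2: Dark grey printed disc, 66 mm in diameter, one of four about 92 mm apart in a straight row along the low grey check shelf; this one between spot_1 and spot_3. Origin at its centre, flush with the shelf's top, 20 mm above the counter; x across the shelf (away from the robot), y along the row. An aluminium back rail runs 52 mm behind the spots' centres (+x), rising 8 mm above the shelf's top.
- spot_3: Dark grey printed disc, 66 mm in diameter, one of four about 92 mm apart in a straight row along the low grey check shelf; this one between spot_2 and spot_4. Origin at its centre, flush with the shelf's top, 20 mm above the counter; x across the shelf (away from the robot), y along the row.
- spot_4: Dark grey printed disc, 66 mm in diameter, one of four about 92 mm apart in a straight row along the low grey check shelf; this one at the shelf's +y end. Origin at its centre, flush with the shelf's top, 20 mm above the counter; x across the shelf (away from the robot), y along the row.
- bookend: Upright orange bookend, fixed at one end of the shelf, beside spot_1 or beside spot_4, about 66 mm beyond that spot's centre: 92 mm across the shelf, 4 mm thick, 105 mm high (top edge 125 mm above the counter). The shelf's other end has only a flat aluminium clip 5 mm high. Origin at the centre of its underside, on the shelf's top.
- stock_bottle: Bystander: white plastic stock bottle with green band and white screw cap, 59 mm in diameter, 106 mm high, 250 g, standing loose among the vials on the counter. Not to be moved. Origin at the centre of its underside.

How it is judged (in metres and radians):
At the end, for the whole second after the job is handed in: From the bookend on, largest to smallest vial stand on spots one to four, each underside's centre within 15 mm of its spot's centre, upright within 0.1 rad, at rest, released; the white stock bottle is within 20 mm of its start (((horizontal distance between bookend and spot_1 below 0.12 m and distance between vial_60 and spot_1 below 0.015 m and distance between vial_30 and spot_2 below 0.015 m and distance between vial_16 and spot_3 below 0.015 m and distance between vial_08 and spot_4 below 0.015 m) or (horizontal distance between bookend and spot_4 below 0.12 m and distance between vial_60 and spot_4 below 0.015 m and distance between vial_30 and spot_3 below 0.015 m and distance between vial_16 and spot_2 below 0.015 m and distance between vial_08 and spot_1 below 0.015 m)) and angle between each of vial_60, vial_30, vial_16, vial_08's own z axis and vertical below 0.1 rad and linear speed of each of vial_60, vial_30, vial_16, vial_08 below 0.02 m/s and distance of stock_bottle from where it was at the start of the episode below 0.02 m); the robot touches nothing.
It fails at once if a vial is tipped by more than 0.6 rad (knocked over) (angle between any of vial_60, vial_30, vial_16, vial_08's own z axis and vertical above 0.6 rad).
It fails at once if the white stock bottle is shifted more than 20 mm or tipped more than 0.3 rad (distance of stock_bottle from where it was at the start of the episode above 0.02 m or angle between stock_bottle's own z axis and vertical above 0.3 rad).
It also fails if it takes over 90 s, if anything falls off the work surface, if the arm or the gripper's body presses on something with over 40 N, if the wrist force passes 120 N, or if a joint passes its speed limit or range.

### The arm

A 7-joint arm with a two-finger parallel gripper is mounted at the origin on the work surface. World frame = base frame: x ahead of the robot, y to its left, z up, the work surface at z = 0. Lengths are in mm, angles in degrees, forces in N, time in s.
With the tool pointing down it reaches from about 350 to 900 mm from the base axis. Payload 7.2 kg.
Tool frame: the origin (TCP) lies at the very end of the fingers, on their centre line; the grasp point (between the pads) lies 19 mm behind it (arm.tcp_to_grasp is the distance from the TCP to the grasp point, in mm); z points along the fingers, y is the line along which they close (so a half turn about z gives the same grasp; the last joint's range is limited). The gripper opens to 85 mm and grips with 20 to 120 N. Pads are 22 mm wide; open, the fingers measure 114 mm over their backs; the gripper's body (76 mm by 85 mm) begins 54 mm behind the grasp point. The pads swing forward as they close: fully open they stand 13 mm farther back than shut.
Start: joints at [-80.97, 23.554, -0.728, 91.456, 0.321, 64.991, -4.71], TCP at [139.938, 609.135, 231.297] pointing down, gripper open.
Joint ranges: [-169.25, 169.25], [-16.82, 113.86], [-84.01, 82.57], [7.8, 145.47], [-59.2, 239.2], [7.22, 106.19], [-163.78, 163.78]. Speed limits (degrees/s): [136.94, 136.94, 172.46, 172.46, 180, 180, 180].

### API

Orientations are given as [roll, pitch, yaw] about the fixed x, y, z axes, in that order (R = Rz(yaw) Ry(pitch) Rx(roll)).
In Python, from station import arm, snapshot, calibration gives the robot as it stands. The module is installed in compiled form; this text tells all that it offers.
- The arm moves only by the shell command python3 -m creep 'ROWS'. ROWS is JSON, a list of rows, each a list of 3 entries, a list of its own where there are three numbers: the closure in counts, from 0 (fully open) to 255 (shut), then the shift along the tool's x, y, z in cm, then the turn, a rotation vector about the tool's x, y, z in degrees. A call has exactly 5 rows; each row is the pose to reach, as a shift and turn from the pose commanded when the call began, along the tool's axes at that moment; what a row does not reach only later rows make up. A row lasts 1/10 s, in which the tool goes at most 50 mm and 8.59 degrees, less where a joint would pass 70% of its speed; a pose out of reach is approached as far as the arm can. A call with a gripper value outside its range is refused whole. The fingers move at their own pace and stop on an object; the grip force is fixed at half the most. Time passes only in rows, so rows that repeat a pose let the fingers close, or fill a call up. It gives the time, the measured TCP pose, the force, the opening and the grip force at its end, in the units of the state.
- arm.state(): the state, without advancing time (a new reading comes with each control period).
- snapshot(name): name is "side" or "top"; returns (picture, depth): 400x640x3 uint8, blue, green, red; 400x640 float32, mm along the optical axis (not along the pixel's ray), 0 where there is no reading.
- calibration(name): a dict with "K" (3x3 intrinsics, pixels), "dist_coeffs" ([k1, k2, p1, p2, k3] as OpenCV has them; the pictures are not rectified), "rvec" (rotation vector, rad) and "tvec" (3), from world to camera coordinates, as OpenCV has them. Camera axes: x right, y down, z forward; pixel columns grow to the right and rows downward; lengths in mm; the calibration is good to about 2 mm. A picture is of the moment at which its call begins. calibration takes no time and is no camera call.
- arm.hand_in(): hands the job in; it is judged then, once.
The state is a dict: "time": time; "q": joint angles; "qd": joint speeds; "joint_torque": joint torques, N m; "ee_pos": TCP position; "eef_rot": TCP orientation; "ft_force": force on the tool from outside, world axes, zero at the start; "torque": the same for the moment, N m; "grip_width": finger opening in mm; "finger_force": force on a finger pad.
Only numpy, scipy, OpenCV 4.12 (cv2) and the standard library are available. Lean on these libraries where they do the work, as an engineer would, in place of code of your own. Each camera call takes 0.05 s, during which the arm holds its last target. There are 200 camera calls.

## Working session

There is one attempt and no reset: what is moved stays moved. The work goes in short steps, Python scripts to look and compute and a shell command to move; the robot and the scene stay as the last step left them, time stands still between calls to the robot, and variables do not carry over. Pictures are saved under pics/ and viewed, at most 14 in all, crops included, and the job is handed in when it is done.

```bash
mkdir -p pics; python3 - <<'E'
from station import arm,snapshot,calibration
import cv2,numpy as np
for n in("top","side"):
    p,d=snapshot(n);cv2.imwrite(f"pics/{n}0.png",p);np.save(f"{n}0.npy",d)
    c=calibration(n);R=cv2.Rodrigues(np.array(c["rvec"],float))[0];print(n,(-R.T@np.ravel(c["tvec"])).round(),R.round(2).tolist())
s=arm.state();print(s)
E
```

```text
top [ 428.   -3. 1209.] [[-0.0, -1.0, 0.01], [-1.0, 0.0, -0.06], [0.06, -0.01, -1.0]]
side [ 236. -925.  614.] [[0.95, -0.3, -0.01], [-0.16, -0.49, -0.86], [0.26, 0.82, -0.52]]
{'time': 0.1, 'q': array([-80.97186943,  23.59531375,  -0.72680806,  91.49953927,
         0.31946882,  64.99107873,  -4.7118624 ]), 'qd': array([ 0.03474127, -0.13577042,  0.02133199, -0.17747083,  0.03325463,
        0.08363883, -0.08994268]), 'joint_torque': array([ 3.24673412e-03, -6.01833987e+01,  6.84001911e-01, -3.00083756e+01,
        1.37459606e-02,  6.42836443e-03,  5.04744321e-05]), 'ee_pos': array([139.85500243, 608.68640174, 230.53657316]), 'eef_rot': array([-1.79916257e+02,  5.29877044e-03,  1.67061545e+02]), 'ft_force': array([ 0.64357248, -1.4307428 , -0.28226673]), 'torque': array([ 0.02018601, -0.02583287, -0.06585256]), 'finger_force': 0.0, 'grip_width': 85.20042051114216}
```

View pics/top0.png

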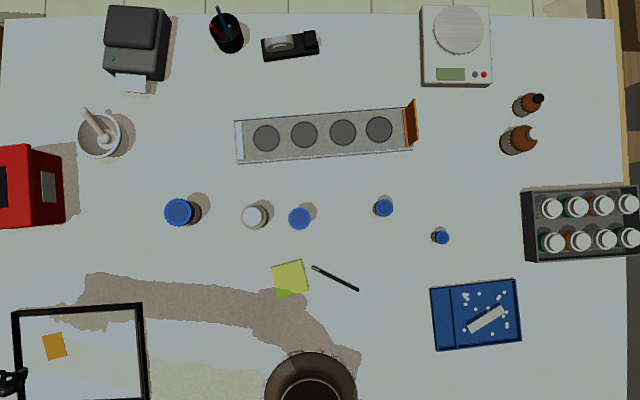

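View pics/side0.png

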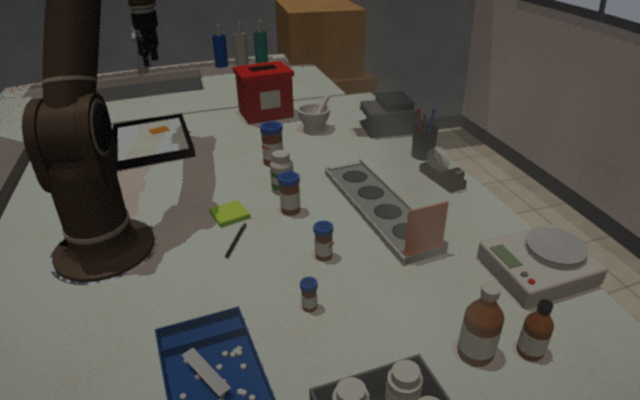

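The top view (up is +x, right is -y) shows the orange bookend at (410,122), at the -y end, so spot_1 gets the largest vial. The spots are at (267,138), (304,135), (343,132) and (379,129). The caps are vial_60 (180,211), vial_30 (299,218), vial_16 (383,208) and vial_08 (439,237), and the white bottle is at (255,216).

```bash
cat > h.py <<'E'
import cv2,numpy as np
from station import arm,snapshot,calibration
def ray(n,uv,z):
    c=calibration(n);K=np.array(c["K"],float);D=np.array(c["dist_coeffs"],float)
    R=cv2.Rodrigues(np.array(c["rvec"],float))[0];t=np.ravel(c["tvec"])
    x,y=cv2.undistortPoints(np.array([[uv]],float),K,D).ravel()
    o=-R.T@t;d=R.T@np.array([x,y,1]);return o+d*(z-o[2])/d[2]
def pt(n,uv,dep):
    c=calibration(n);K=np.array(c["K"],float);D=np.array(c["dist_coeffs"],float)
    R=cv2.Rodrigues(np.array(c["rvec"],float))[0];t=np.ravel(c["tvec"])
    x,y=cv2.undistortPoints(np.array([[uv]],float),K,D).ravel()
    return R.T@(np.array([x,y,1])*dep-t)
def blob(m,uv,r):
    w=np.zeros_like(m);cv2.circle(w,uv,r,255,-1);m=m&w
    n,l,s,c=cv2.connectedComponentsWithStats(m);i=1+np.argmax(s[1:,4]);return c[i],s[i,4]
E
python3 - <<'E'
from h import *
p=cv2.imread("pics/top0.png");d=np.load("top0.npy")
# depth-based: world height map
c=calibration("top");K=np.array(c["K"],float)
uv=np.dstack(np.meshgrid(np.arange(640.),np.arange(400.))).reshape(-1,1,2)
xy=cv2.undistortPoints(uv,K,np.array(c["dist_coeffs"],float)).reshape(-1,2)
R=cv2.Rodrigues(np.array(c["rvec"],float))[0]
P=((np.c_[xy,np.ones(len(xy))]*d.reshape(-1,1)-np.ravel(c["tvec"]))@R).reshape(400,640,3)
Z=P[...,2]
print(K.tolist())
for n,q,h,r in[("60",(180,211),116,62),("bot",(255,216),106,36),("30",(299,218),96,50),("16",(383,208),78,40),("08",(439,237),62,31)]:
    m=((abs(Z-h)<9)&(d>0)).astype(np.uint8)*255
    cc,a=blob(m,q,26); 
    sel=Z[q[1]-2:q[1]+3,q[0]-2:q[0]+3]
    b=blob(((cv2.cvtColor(p,cv2.COLOR_BGR2HSV)[...,0]//8==13).astype(np.uint8)*255),q,26) if n!="bot" else None
    print(n,cc.round(1),a,"diam px",2*(a/np.pi)**.5,ray("top",cc,h).round(1),"z",np.median(sel).round(1),b and (ray("top",b[0],h).round(1),b[1],2*(b[1]/np.pi)**.5))
g=cv2.cvtColor(p,cv2.COLOR_BGR2GRAY)
for q in[(379,129),(343,132),(304,135),(267,138)]:
    cc,a=blob((g<110).astype(np.uint8)*255,q,18);print(cc.round(1),a,2*(a/np.pi)**.5,ray("top",cc,20).round(1),Z[q[1],q[0]].round(1))
m=((Z>115)&(Z<135)).astype(np.uint8)*255;cc,a=blob(m,(410,122),25);print("bookend",ray("top",cc,125).round(1))
E
```

```text
[[496.16112581842424, 0.0, 316.7950436538394], [0.0, 496.16112581842424, 189.03408678769998], [0.0, 0.0, 1.0]]
60 [177.6 211.5] 624 diam px 28.18690255978371 [449.6 293.7 116. ] z 116.5 (array([448.3, 293.9, 116. ]), np.int32(648), np.float64(28.723844188903154))
bot [251.3 216.1] 295 diam px 19.38054864282415 [439.4 131.3 106. ] z 105.8 None
30 [298.6 218.7] 386 diam px 22.16913314200113 [433.5  26.5  96. ] z 97.4 (array([433.8,  26.1,  96. ]), np.int32(393), np.float64(22.36924542940416))
16 [383.6 207.6] 229 diam px 17.075475271404667 [ 458.3 -167.3   78. ] z 79.1 (array([ 457.8, -168.1,   78. ]), np.int32(241), np.float64(17.517155313611116))
08 [441.8 236.9] 140 diam px 13.351162356249091 [ 390.  -304.9   62. ] z 62.7 (array([ 389.2, -305.1,   62. ]), np.int32(147), np.float64(13.680870333281758))
[378.6 129.3] 596 27.547246117573295 [ 650.1 -165.8   20. ] 21.8
[342.4 132.3] 597 27.570346537664197 [642.6 -77.6  20. ] 19.0
[303.8 134.3] 604 27.73151068766428 [637.7  15.9  20. ] 17.1
[266. 138.] 599 27.616489409343153 [628.9 107.4  20. ] 19.1
bookend [ 654.1 -234.   125. ]
```

```bash
cat > go.py <<'E'
import sys
from h import *
from scipy.spatial.transform import Rotation as R
def show(x,y,z,yaw=94.3):
    s=arm.state();r=R.from_euler("xyz",s["eef_rot"],degrees=True);t=R.from_euler("xyz",[180,0,yaw],degrees=True)
    print("t",round(s["time"],2),"pos",s["ee_pos"].round(1),"rpy",s["eef_rot"].round(1),"F",s["ft_force"].round(1),"w",round(s["grip_width"],1),"ff",round(s["finger_force"],1))
    print("shift cm",(r.inv().apply(np.array([x,y,z])-s["ee_pos"])/10).round(2),"turn",(r.inv()*t).as_rotvec(degrees=True).round(1))
show(*map(float,sys.argv[1:]))
E
python3 -m creep '[[0,[-3.7,-2.4,0],[0,0,7.2]],[0,[-7.4,-4.8,0],[0,0,14.4]],[0,[-11.1,-7.2,0],[0,0,21.6]],[0,[-14.8,-9.5,0],[0,0,28.8]],[0,[-18.5,-11.9,0],[0,0,36]]]'
python3 go.py 449 294 200
```

```text
time: 0.6
ee_pos: [294.5, 450.2, 231.1]
eef_rot: [-180.0, 0.0, 130.8]
ft_force: [1.1, 0.5, -0.3]
grip_width: 85.4
finger_force: 0.0
t 0.6 pos [294.5 450.2 231.1] rpy [-180.     0.   130.8] F [ 1.1  0.5 -0.3] w 85.4 ff 0.0
shift cm [-21.92   1.5    3.11] turn [-0.   0.  36.5]
```

```bash

python3 -m creep '[[0,[-4.4,0.3,0.6],[0,0,7.3]],[0,[-8.8,0.6,1.2],[0,0,14.6]],[0,[-13.2,0.9,1.8],[0,0,21.9]],[0,[-17.6,1.2,2.5],[0,0,29.2]],[0,[-21.9,1.5,3.1],[0,0,36.5]]]'
python3 go.py 449 294 77
```

```text
time: 1.1
ee_pos: [449.7, 294.8, 199.9]
eef_rot: [-180.0, 0.0, 94.3]
ft_force: [0.2, 0.1, 0.6]
grip_width: 85.4
finger_force: 0.0
t 1.1 pos [449.7 294.8 199.9] rpy [-180.     0.    94.3] F [0.2 0.1 0.6] w 85.4 ff 0.0
shift cm [-0.08 -0.07 12.29] turn [-0.  0. -0.]
```

```bash

python3 -m creep '[[0,[0,0,3],[0,0,0]],[0,[0,0,6],[0,0,0]],[0,[0,0,9],[0,0,0]],[0,[0,0,11],[0,0,0]],[0,[0,0,12.3],[0,0,0]]]' | grep -v rot
python3 -m creep '[[60,[0,0,0],[0,0,0]],[90,[0,0,0],[0,0,0]],[140,[0,0,0],[0,0,0]],[200,[0,0,0],[0,0,0]],[255,[0,0,0],[0,0,0]]]'| grep -v rot
python3 - <<'E'
from h import *
p,d=snapshot("side");cv2.imwrite("pics/s1.png",cv2.resize(p[60:240,150:390],(720,540)))
E
python3 go.py 449 294 97
```

```text
time: 1.6
ee_pos: [447.9, 295.8, 75.4]
ft_force: [-0.4, -0.5, 0.8]
grip_width: 85.4
finger_force: 0.0
time: 2.1
ee_pos: [449.0, 296.7, 77.9]
ft_force: [0.2, -0.4, -1.8]
grip_width: 60.5
finger_force: 65.0
t 2.15 pos [449.  296.7  77.8] rpy [180.   -0.   94.6] F [-0.7 -0.3  1.8] w 60.7 ff 64.9
shift cm [-0.27 -0.02 -1.92] turn [ 0.  -0.   0.3]
```

View pics/s1.png

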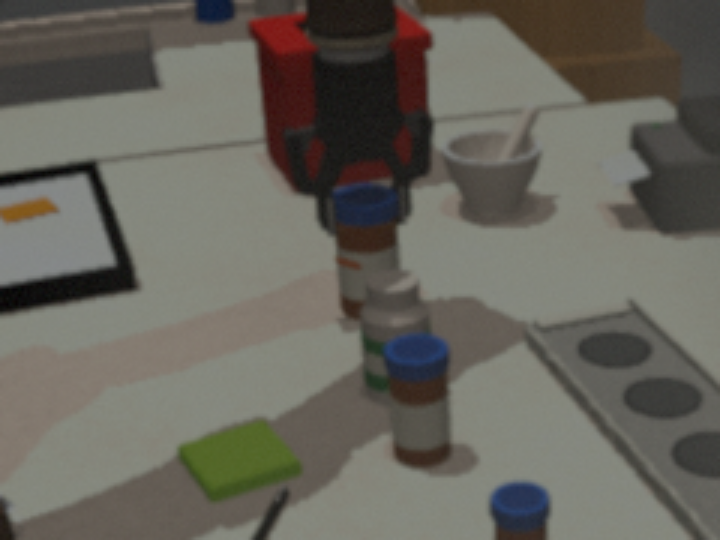

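The crop shows the fingers around the blue cap of vial_60 at (365,200), with the bottle and vial_30 untouched. The pads hold at 60.5 mm, so I'll lift and carry it.

```bash

python3 -m creep '[[255,[0,0,-1.5],[0,0,0]],[255,[0,0,-4.5],[0,0,0]],[255,[0,0,-8],[0,0,0]],[255,[0,0,-12],[0,0,0]],[255,[0,0,-15],[0,0,0]]]' | grep -v rot
python3 -m creep '[[255,[-2,1,0],[0,0,0]],[255,[-5,2.5,0],[0,0,0]],[255,[-9,4.5,0],[0,0,0]],[255,[-13,6.5,0],[0,0,0]],[255,[-17,8.5,0],[0,0,0]]]' | grep -v rot
python3 go.py 650 -166 228
```

```text
time: 2.65
ee_pos: [449.2, 296.5, 229.8]
ft_force: [0.9, 0.9, -2.3]
grip_width: 60.6
finger_force: 65.4
time: 3.15
ee_pos: [547.6, 132.4, 227.6]
ft_force: [1.2, 0.5, -2.2]
grip_width: 61.0
finger_force: 65.4
t 3.15 pos [547.6 132.4 227.6] rpy [180.   -0.   94.6] F [ 1.2  0.5 -2.2] w 61.0 ff 65.4
shift cm [-30.56   7.81  -0.05] turn [ 0.  -0.   0.3]
```

```bash

python3 -m creep '[[255,[-4,1,0],[0,0,0]],[255,[-8,2,0],[0,0,0]],[255,[-12,3,0],[0,0,0]],[255,[-16,4,0],[0,0,0]],[255,[-20,5,0],[0,0,0]]]' | grep -v rot
python3 -m creep '[[255,[-4,1,0],[0,0,0]],[255,[-7.5,2,0],[0,0,0]],[255,[-9.5,2.5,0],[0,0,0]],[255,[-10.5,2.8,0],[0,0,0]],[255,[-10.5,2.8,0],[0,0,0]]]' | grep -v rot
python3 go.py 650 -166 99
python3 - <<'E'
from h import *
p,d=snapshot("side");cv2.imwrite("pics/s2.png",cv2.resize(p[60:300,300:620],(800,600)))
E
```

```text
time: 3.65
ee_pos: [613.0, -63.1, 227.4]
ft_force: [0.5, -0.3, -0.4]
grip_width: 61.0
finger_force: 65.4
time: 4.15
ee_pos: [648.9, -165.4, 227.1]
ft_force: [-0.5, -0.1, -1.5]
grip_width: 60.5
finger_force: 65.4
t 4.15 pos [ 648.9 -165.4  227.1] rpy [-180.     0.    94.4] F [-0.5 -0.1 -1.5] w 60.5 ff 65.4
shift cm [-0.07  0.12 12.81] turn [-0.   0.   0.1]
```

View pics/s2.png

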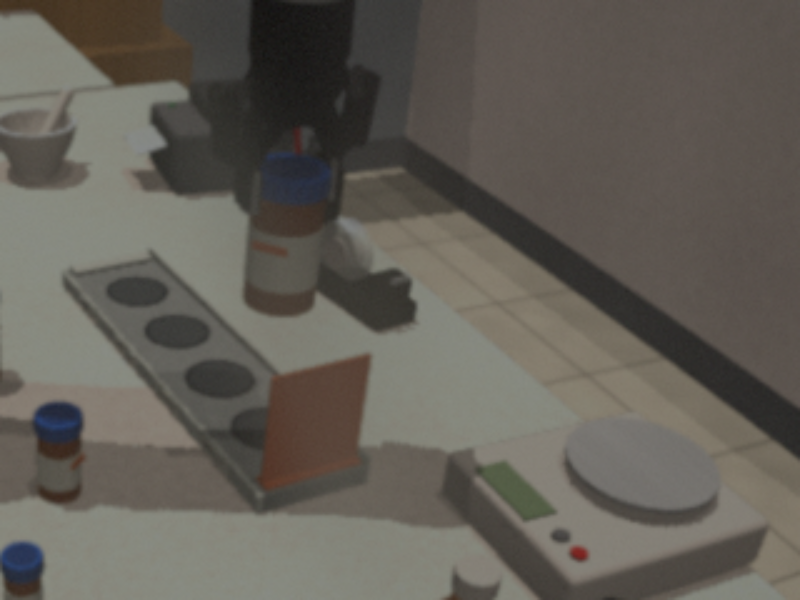

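The crop shows vial_60 hanging upright (its edges parallel the bookend's) above the shelf, clear of the bookend at (318,420). I'll lower it gently.

```bash

python3 -m creep '[[255,[0,0.1,3],[0,0,0]],[255,[0,0.1,6.5],[0,0,0]],[255,[0,0.1,10],[0,0,0]],[255,[0,0.1,11.7],[0,0,0]],[255,[0,0.1,12.2],[0,0,0]]]' | grep -v rot
python3 -m creep '[[255,[0,0,0.2],[0,0,0]],[255,[0,0,0.4],[0,0,0]],[255,[0,0,0.6],[0,0,0]],[255,[0,0,0.6],[0,0,0]],[255,[0,0,0.6],[0,0,0]]]' | grep -v rot
python3 go.py 650 -166 98
```

```text
time: 4.7
ee_pos: [649.1, -161.8, 103.4]
ft_force: [-0.3, -0.3, -1.4]
grip_width: 60.7
finger_force: 65.4
time: 5.2
ee_pos: [650.3, -164.1, 99.9]
ft_force: [-1.3, -1.4, -1.6]
grip_width: 60.6
finger_force: 65.5
t 5.2 pos [ 650.3 -164.1   99.9] rpy [179.9   0.   94.6] F [-1.3 -1.4 -1.6] w 60.6 ff 65.5
shift cm [-0.19 -0.05  0.19] turn [0.1 0.  0.3]
```

```bash

python3 -m creep '[[255,[0,0,0.1],[0,0,0]],[255,[0,0,0.2],[0,0,0]],[255,[0,0,0.2],[0,0,0]],[255,[0,0,0.2],[0,0,0]],[255,[0,0,0.2],[0,0,0]]]' | grep -v rot
python3 go.py 650 -166 98
```

```text
time: 5.7
ee_pos: [650.2, -164.2, 97.9]
ft_force: [-2.1, 0.5, 5.6]
grip_width: 60.8
finger_force: 65.7
t 5.7 pos [ 650.2 -164.2   97.9] rpy [180.    0.   94.6] F [-2.1  0.5  5.6] w 60.8 ff 65.7
shift cm [-0.18 -0.03 -0.01] turn [0.  0.  0.3]
```

```bash

python3 -m creep '[[180,[0,0,0],[0,0,0]],[100,[0,0,0],[0,0,0]],[0,[0,0,0],[0,0,0]],[0,[0,0,0],[0,0,0]],[0,[0,0,0],[0,0,0]]]' | grep -v rot
python3 -m creep '[[0,[0,0,-1],[0,0,0]],[0,[0,0,-4],[0,0,0]],[0,[0,0,-8],[0,0,0]],[0,[0,0,-12],[0,0,0]],[0,[0,0,-13],[0,0,0]]]' | grep -v rot
python3 -m creep '[[0,[3.5,-4,0],[0,0,0]],[0,[7,-8.5,0],[0,0,0]],[0,[10.5,-12.5,0],[0,0,0]],[0,[14,-17,0],[0,0,0]],[0,[17.2,-21.5,0],[0,0,0]]]' | grep -v rot
cat > top.py <<'E'
import sys
from h import *
p,d=snapshot("top");hsv=cv2.cvtColor(p,cv2.COLOR_BGR2HSV);m=((hsv[...,0]>=100)&(hsv[...,0]<118)&(hsv[...,1]>120)).astype(np.uint8)*255
c=calibration("top")
H={"60":116,"30":96,"16":78,"08":62}
for a in sys.argv[2:]:
    k,x,y,z=a.split(",");X=np.array([[float(x),float(y),float(z)+H[k]]])
    q=cv2.projectPoints(X,np.array(c["rvec"],float),np.array(c["tvec"],float),np.array(c["K"],float),np.array(c["dist_coeffs"],float))[0].ravel()
    b,n=blob(m,(int(q[0]),int(q[1])),22);print(k,b.round(1),n,ray("top",b,X[0,2]).round(1))
cv2.imwrite(sys.argv[1],p)
E
python3 top.py pics/t2.png 60,650,-168,20 30,433,26,0 16,458,-168,0 08,389,-305,0
python3 go.py 434 26.3 59
```

```text
time: 6.2
ee_pos: [650.0, -163.9, 97.0]
ft_force: [-0.4, 1.1, -0.2]
grip_width: 85.4
finger_force: 0.0
time: 6.7
ee_pos: [652.0, -165.2, 233.2]
ft_force: [0.4, -0.1, 0.1]
grip_width: 85.3
finger_force: 0.0
time: 7.2
ee_pos: [442.0, -21.9, 227.1]
ft_force: [0.5, 1.1, 1.5]
grip_width: 85.9
finger_force: 0.0
60 [385.2 120.4] 620 [ 648.3 -164.8  136. ]
t 7.25 pos [434.6 -18.8 225.9] rpy [-179.6   -0.2   94.7] F [-8.9  3.2 -2.3] w 85.2 ff 0.0
shift cm [ 4.43  0.42 16.71] turn [-0.4 -0.2  0.4]Traceback (most recent call last):
  File "top.py", line 9, in <module>
    b,n=blob(m,(int(q[0]),int(q[1])),22);print(k,b.round(1),n,ray("top",b,X[0,2]).round(1))
        ~~~~^^^^^^^^^^^^^^^^^^^^^^^^^^^^
  File "h.py", line 15, in blob
    n,l,s,c=cv2.connectedComponentsWithStats(m);i=1+np.argmax(s[1:,4]);return c[i],s[i,4]
                                                    ~~~~~~~~~^^^^^^^^^
    return _wrapfunc(a, 'argmax', axis=axis, out=out, **kwds)
    return bound(*args, **kwds)
ValueError: attempt to get argmax of an empty sequence
```

vial_60's cap sits at pixel (385,120), which works out to (648,-165), within 3 mm of spot_1. Next is vial_30.

```bash

python3 -m creep '[[0,[2,0.2,2],[0,0,0]],[0,[4,0.3,5],[0,0,0]],[0,[4.4,0.3,7],[0,0,0]],[0,[4.4,0.3,8],[0,0,0]],[0,[4.4,0.3,8],[0,0,0]]]' | grep -v rot
python3 go.py 433.7 26.3 57
```

```text
time: 7.75
ee_pos: [442.6, 20.6, 146.5]
ft_force: [-1.0, 0.4, -0.5]
grip_width: 85.2
finger_force: 0.0
t 7.75 pos [442.6  20.6 146.5] rpy [-179.9    0.    94.5] F [-1.   0.4 -0.5] w 85.2 ff 0.0
shift cm [ 0.65 -0.82  8.95] turn [-0.1  0.   0.2]
```

```bash

python3 -m creep '[[0,[0.6,-0.8,0],[0,0,0]],[0,[0.6,-0.8,2],[0,0,0]],[0,[0.6,-0.8,5],[0,0,0]],[0,[0.6,-0.8,8],[0,0,0]],[0,[0.6,-0.8,8.9],[0,0,0]]]' | grep -v rot
python3 -m creep '[[60,[0,0,0],[0,0,0]],[100,[0,0,0],[0,0,0]],[140,[0,0,0],[0,0,0]],[200,[0,0,0],[0,0,0]],[255,[0,0,0],[0,0,0]]]'| grep -v rot
python3 -m creep '[[255,[0,0,0],[0,0,0]],[255,[0,0,-1],[0,0,0]],[255,[0,0,-3],[0,0,0]],[255,[0,0,-3.5],[0,0,0]],[255,[0,0,-3.5],[0,0,0]]]' 
python3 - <<'E'
from h import *
p,d=snapshot("side");cv2.imwrite("pics/s3.png",cv2.resize(p[60:300,200:520],(800,600)))
E
```

```text
time: 8.25
ee_pos: [433.6, 26.3, 57.2]
ft_force: [0.3, -0.3, -0.4]
grip_width: 85.4
finger_force: 0.0
time: 8.75
ee_pos: [435.8, 26.7, 59.9]
ft_force: [-1.5, -0.5, 5.9]
grip_width: 48.5
finger_force: 60.6
time: 9.25
ee_pos: [435.7, 26.8, 94.6]
eef_rot: [179.8, -0.1, 94.6]
ft_force: [-0.4, 1.0, -1.2]
grip_width: 48.5
finger_force: 62.0
```

View pics/s3.png

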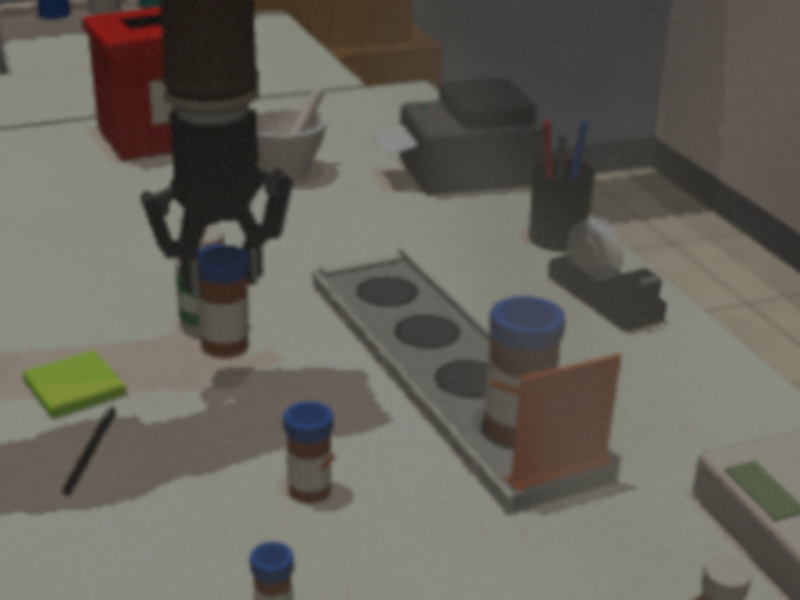

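vial_30 hangs upright in the fingers at (222,300), and vial_60 stands on spot_1 at (520,370). I'll carry vial_30 to spot_2.

```bash

python3 -m creep '[[255,[-1,1,-2],[0,0,0]],[255,[-3,3.5,-4.5],[0,0,0]],[255,[-5,7,-5.5],[0,0,0]],[255,[-7,11,-5.5],[0,0,0]],[255,[-8.5,14.5,-5.5],[0,0,0]]]' | grep -v rot
python3 -m creep '[[255,[-1.2,3,0],[0,0,0]],[255,[-2,5,0],[0,0,0]],[255,[-2.2,5.8,0],[0,0,0]],[255,[-2.2,5.8,0],[0,0,0]],[255,[-2.2,5.8,0],[0,0,0]]]' | grep -v rot
python3 go.py 643.2 -75.9 80
```

```text
time: 9.8
ee_pos: [587.8, -47.7, 148.0]
ft_force: [0.5, 0.2, -0.5]
grip_width: 48.6
finger_force: 62.2
time: 10.3
ee_pos: [644.4, -63.6, 147.5]
ft_force: [-0.6, 1.0, -0.9]
grip_width: 48.5
finger_force: 62.3
t 10.3 pos [644.4 -63.6 147.5] rpy [-179.9   -0.    94.6] F [-0.6  1.  -0.9] w 48.5 ff 62.3
shift cm [-1.22 -0.21  6.75] turn [-0.1 -0.   0.3]
```

```bash

python3 -m creep '[[255,[-1.2,-0.2,1],[0,0,0]],[255,[-1.2,-0.2,3],[0,0,0]],[255,[-1.2,-0.2,5],[0,0,0]],[255,[-1.2,-0.2,6.2],[0,0,0]],[255,[-1.2,-0.2,6.2],[0,0,0]]]' | grep -v rot
python3 -m creep '[[255,[0,0,0.2],[0,0,0]],[255,[0,0,0.4],[0,0,0]],[255,[0,0,0.5],[0,0,0]],[255,[0,0,0.5],[0,0,0]],[255,[0,0,0.5],[0,0,0]]]' | grep -v rot
python3 go.py 643.2 -75.9 80
```

```text
time: 10.8
ee_pos: [642.8, -76.3, 84.3]
ft_force: [0.8, -0.3, -1.2]
grip_width: 48.3
finger_force: 62.3
time: 11.3
ee_pos: [644.8, -76.1, 81.6]
ft_force: [-0.1, -0.4, -1.0]
grip_width: 48.4
finger_force: 62.3
t 11.3 pos [644.8 -76.1  81.6] rpy [180.   -0.   94.6] F [-0.1 -0.4 -1. ] w 48.4 ff 62.3
shift cm [ 0.03 -0.16  0.16] turn [ 0.  -0.   0.3]
```

```bash

python3 -m creep '[[255,[0,-0.1,0.1],[0,0,0]],[255,[0,-0.1,0.2],[0,0,0]],[255,[0,-0.1,0.2],[0,0,0]],[255,[0,-0.1,0.2],[0,0,0]],[255,[0,-0.1,0.2],[0,0,0]]]' | grep -v rot
python3 go.py 643.2 -75.9 80
```

```text
time: 11.8
ee_pos: [643.7, -76.5, 80.1]
ft_force: [-2.7, -0.4, 5.6]
grip_width: 48.6
finger_force: 62.8
t 11.8 pos [643.7 -76.5  80.1] rpy [180.   -0.   94.6] F [-2.7 -0.4  5.6] w 48.6 ff 62.8
shift cm [ 0.06 -0.05  0.01] turn [ 0.  -0.   0.3]
```

```bash

python3 -m creep '[[180,[0,0,0],[0,0,0]],[100,[0,0,0],[0,0,0]],[0,[0,0,0],[0,0,0]],[0,[0,0,0],[0,0,0]],[0,[0,0,0],[0,0,0]]]' | grep -v rot
python3 -m creep '[[0,[0,0,-1],[0,0,0]],[0,[0,0,-4],[0,0,0]],[0,[0,0,-8],[0,0,0]],[0,[0,-2,-9],[0,0,0]],[0,[-1,-5,-9],[0,0,0]]]' | grep -v rot
python3 -m creep '[[0,[-2,-4,0],[0,0,0]],[0,[-4,-8,0],[0,0,0]],[0,[-6,-12,0],[0,0,0]],[0,[-6.8,-14,0],[0,0,0]],[0,[-6.8,-14.2,0],[0,0,0]]]' | grep -v rot
python3 top.py pics/t2.png 60,650,-168,20 30,643,-76,20
python3 go.py 458 -167.7 45
```

```text
time: 12.3
ee_pos: [643.6, -76.2, 79.2]
ft_force: [0.2, -0.6, 0.0]
grip_width: 85.8
finger_force: 0.0
time: 12.8
ee_pos: [596.7, -88.9, 172.2]
ft_force: [-0.3, -1.5, 0.1]
grip_width: 85.2
finger_force: 0.0
time: 13.3
ee_pos: [455.9, -171.3, 170.2]
ft_force: [0.0, -1.0, 0.5]
grip_width: 85.5
finger_force: 0.0
60 [385.2 120.4] 619 [ 648.3 -164.9  136. ]
30 [344.8 125.4] 396 [640.9 -77.2 116. ]
t 13.35 pos [ 457.6 -170.1  170.2] rpy [179.9  -0.   94.4] F [0.7 0.3 0.1] w 85.3 ff 0.0
shift cm [ 0.23  0.05 12.52] turn [ 0.1 -0.   0.1]
```

```bash

python3 -m creep '[[0,[0.2,0.1,3],[0,0,0]],[0,[0.2,0.1,6],[0,0,0]],[0,[0.2,0.1,9.5],[0,0,0]],[0,[0.2,0.1,12],[0,0,0]],[0,[0.2,0.1,12.7],[0,0,0]]]' | grep -v rot
python3 -m creep '[[60,[0,0,0],[0,0,0]],[100,[0,0,0],[0,0,0]],[140,[0,0,0],[0,0,0]],[200,[0,0,0],[0,0,0]],[255,[0,0,0],[0,0,0]]]'| grep -v rot
python3 -m creep '[[255,[0,0,0],[0,0,0]],[255,[0,0,0],[0,0,0]],[255,[0,0,-2],[0,0,0]],[255,[0,0,-6],[0,0,0]],[255,[0,0,-8],[0,0,0]]]' | grep -v rot
python3 go.py 636.4 15.8 120
python3 - <<'E'
from h import *
p,d=snapshot("side");cv2.imwrite("pics/s4.png",cv2.resize(p[60:300,200:520],(800,600)))
E
```

```text
time: 13.85
ee_pos: [459.1, -166.0, 40.1]
ft_force: [0.3, 0.4, -0.3]
grip_width: 85.4
finger_force: 0.0
time: 14.35
ee_pos: [460.4, -167.4, 43.7]
ft_force: [-0.5, -0.5, 5.4]
grip_width: 38.2
finger_force: 59.4
time: 14.85
ee_pos: [460.2, -167.8, 125.3]
ft_force: [0.1, -0.1, -0.5]
grip_width: 38.4
finger_force: 60.3
t 14.85 pos [ 460.2 -167.8  125.3] rpy [179.8   0.   94.5] F [ 0.1 -0.1 -0.5] w 38.4 ff 60.3
shift cm [16.91 19.01  0.57] turn [0.2 0.  0.2]
```

View pics/s4.png

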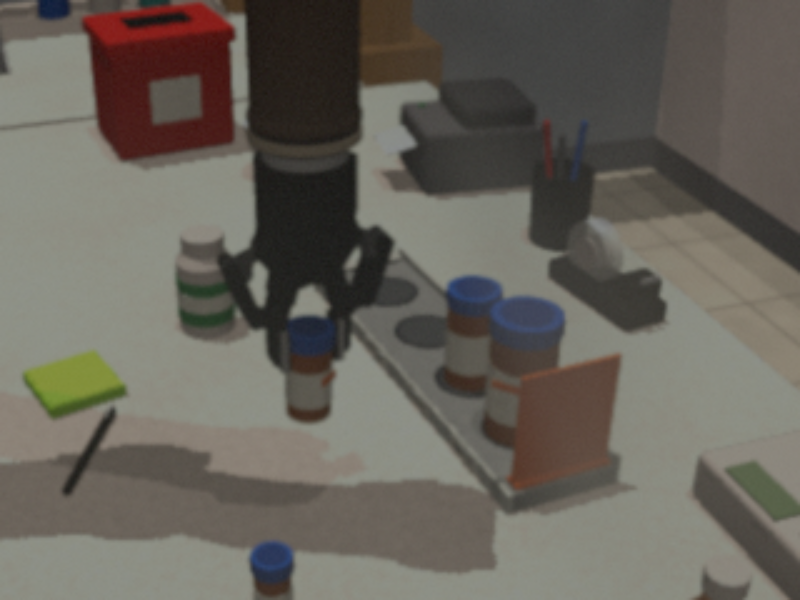

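vial_16 is held upright at (310,370), and vials 60 and 30 stand in place at (520,370) and (468,335). I'll carry it to spot_3.

```bash

python3 -m creep '[[255,[2.5,0.5,0],[0,0,0]],[255,[6,1.5,0],[0,0,0]],[255,[10,3.5,0],[0,0,0]],[255,[13.5,6.5,0],[0,0,0]],[255,[16,10,0],[0,0,0]]]' | grep -v rot
python3 -m creep '[[255,[0.9,4,0],[0,0,0]],[255,[0.9,7.5,0],[0,0,0]],[255,[0.9,9,0],[0,0,0]],[255,[0.9,9,0],[0,0,0]],[255,[0.9,9,0],[0,0,0]]]' | grep -v rot
python3 go.py 636.4 15.8 64
```

```text
time: 15.4
ee_pos: [546.5, 3.4, 122.9]
ft_force: [1.0, -0.5, -0.1]
grip_width: 38.6
finger_force: 60.3
time: 15.9
ee_pos: [634.5, 16.1, 122.1]
ft_force: [-1.1, 0.6, -0.1]
grip_width: 38.4
finger_force: 60.4
t 15.9 pos [634.5  16.1 122.1] rpy [-179.9    0.    94.5] F [-1.1  0.6 -0.1] w 38.4 ff 60.4
shift cm [-0.04  0.19  5.81] turn [-0.1  0.   0.2]
```

```bash

python3 -m creep '[[255,[0,0.2,1],[0,0,0]],[255,[0,0.2,3],[0,0,0]],[255,[0,0.2,4.7],[0,0,0]],[255,[0,0.2,5.3],[0,0,0]],[255,[0,0.2,5.3],[0,0,0]]]' | grep -v rot
python3 -m creep '[[255,[0,0,0.2],[0,0,0]],[255,[0,0,0.4],[0,0,0]],[255,[0,0,0.5],[0,0,0]],[255,[0,0,0.5],[0,0,0]],[255,[0,0,0.5],[0,0,0]]]' | grep -v rot
python3 go.py 636.4 15.8 64
```

```text
time: 16.4
ee_pos: [636.0, 16.4, 68.3]
ft_force: [0.8, -0.1, -1.5]
grip_width: 38.4
finger_force: 60.4
time: 16.9
ee_pos: [637.3, 16.5, 64.5]
ft_force: [-0.9, 0.2, 0.5]
grip_width: 38.3
finger_force: 60.4
t 16.9 pos [637.3  16.5  64.5] rpy [180.   -0.   94.6] F [-0.9  0.2  0.5] w 38.3 ff 60.4
shift cm [-0.07 -0.1   0.05] turn [ 0.  -0.   0.3]
```

```bash

python3 -m creep '[[255,[0,0,0.1],[0,0,0]],[255,[0,0,0.1],[0,0,0]],[255,[0,0,0.1],[0,0,0]],[180,[0,0,0.1],[0,0,0]],[0,[0,0,0.1],[0,0,0]]]' | grep -v rot
python3 -m creep '[[0,[0,0,0],[0,0,0]],[0,[0,0,0],[0,0,0]],[0,[0,0,-1.5],[0,0,0]],[0,[0,0,-5],[0,0,0]],[0,[0,0,-9],[0,0,0]]]' | grep -v rot
python3 -m creep '[[0,[-2,-4,0],[0,0,0]],[0,[-4,-8,0],[0,0,0]],[0,[-7,-12,0],[0,0,0]],[0,[-10,-16,0],[0,0,0]],[0,[-13,-20,0],[0,0,0]]]' | grep -v rot
python3 -m creep '[[0,[-4,-2,0],[0,0,0]],[0,[-8,-4,0],[0,0,0]],[0,[-12,-5.5,0],[0,0,0]],[0,[-15,-6.5,0],[0,0,0]],[0,[-17,-7,0],[0,0,0]]]' | grep -v rot
python3 top.py pics/t2.png 60,650,-168,20 30,643,-76,20 16,636,16,20
python3 go.py 389.6 -305 30
```

```text
time: 17.4
ee_pos: [637.3, 16.5, 63.4]
ft_force: [0.1, 0.6, -0.2]
grip_width: 51.8
finger_force: 0.0
time: 17.9
ee_pos: [636.4, 16.3, 154.1]
ft_force: [0.8, 0.6, 0.9]
grip_width: 85.0
finger_force: 0.0
time: 18.4
ee_pos: [446.9, -130.1, 154.3]
ft_force: [0.2, -1.9, 0.5]
grip_width: 85.2
finger_force: 0.0
time: 18.9
ee_pos: [390.8, -306.9, 154.6]
ft_force: [0.3, 0.5, 0.0]
grip_width: 85.2
finger_force: 0.0
60 [385.2 120.4] 619 [ 648.3 -164.8  136. ]
30 [344.8 125.4] 397 [641.  -77.2 116. ]
16 [303.7 129.5] 252 [635.  15.  98.]
t 18.95 pos [ 390.5 -309.5  154.8] rpy [179.9   0.2  94.3] F [-1.1 -3.   0. ] w 85.7 ff 0.0
shift cm [ 0.5  -0.08 12.48] turn [ 0.1  0.2 -0. ]
```

```bash

python3 -m creep '[[0,[0.4,-0.1,3],[0,0,0]],[0,[0.4,-0.1,6],[0,0,0]],[0,[0.4,-0.1,9.5],[0,0,0]],[0,[0.4,-0.1,11.8],[0,0,0]],[0,[0.4,-0.1,12.5],[0,0,0]]]' | grep -v rot
python3 -m creep '[[60,[0,0,0],[0,0,0]],[100,[0,0,0],[0,0,0]],[140,[0,0,0],[0,0,0]],[200,[0,0,0],[0,0,0]],[255,[0,0,0],[0,0,0]]]'| grep -v rot
python3 -m creep '[[255,[0,0,0],[0,0,0]],[255,[0,0,0],[0,0,0]],[255,[0,0,0],[0,0,0]],[255,[0,0,0],[0,0,0]],[255,[0,0,0],[0,0,0]]]' | grep -v rot
python3 -m creep '[[255,[0,0,-1],[0,0,0]],[255,[0,0,-3],[0,0,0]],[255,[0,0,-6],[0,0,0]],[255,[0,0,-9],[0,0,0]],[255,[0,0,-10],[0,0,0]]]' | grep -v rot
python3 go.py 629.5 107.6 130
python3 - <<'E'
from h import *
p,d=snapshot("side");cv2.imwrite("pics/s5.png",cv2.resize(p[120:360,200:520],(800,600)))
E
```

```text
time: 19.45
ee_pos: [389.8, -299.3, 27.0]
ft_force: [-0.2, -1.0, -0.3]
grip_width: 85.3
finger_force: 0.0
time: 19.95
ee_pos: [391.3, -300.6, 29.5]
ft_force: [-1.3, 0.2, 7.2]
grip_width: 29.2
finger_force: 58.5
time: 20.45
ee_pos: [391.3, -300.6, 29.5]
ft_force: [-0.6, 1.6, 8.2]
grip_width: 29.1
finger_force: 58.5
time: 20.95
ee_pos: [391.7, -301.1, 131.5]
ft_force: [1.0, -0.2, -0.2]
grip_width: 29.4
finger_force: 59.1
t 20.95 pos [ 391.7 -301.1  131.5] rpy [1.798e+02 1.000e-01 9.450e+01] F [ 1.  -0.2 -0.2] w 29.4 ff 59.1
shift cm [38.85 26.94  0.18] turn [0.2 0.1 0.2]
```

View pics/s5.png

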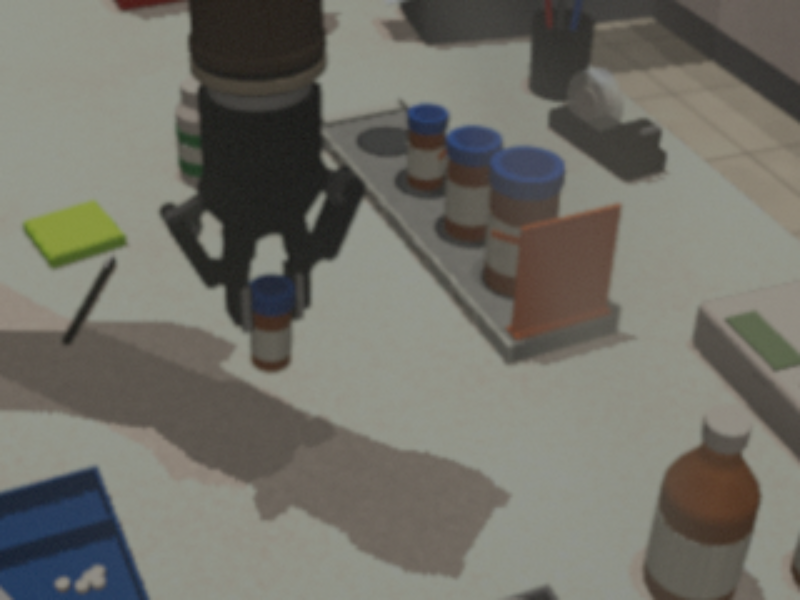

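vial_08 is held upright at (272,325), and the other three stand on their spots at (525,220), (470,185) and (427,150). Next is spot_4, allowing for the vial sitting about 4 mm off-centre in the grip.

```bash

python3 -m creep '[[255,[2.5,1,0],[0,0,0]],[255,[6.5,3,0],[0,0,0]],[255,[10.5,5,0],[0,0,0]],[255,[14.5,7,0],[0,0,0]],[255,[18.5,9,0],[0,0,0]]]' | grep -v rot
python3 -m creep '[[255,[4,1.5,0],[0,0,0]],[255,[8,3,0],[0,0,0]],[255,[12,4.5,0],[0,0,0]],[255,[16,6.5,0],[0,0,0]],[255,[19,9,0],[0,0,0]]]' | grep -v rot
python3 -m creep '[[255,[1.5,3.5,0],[0,0,0]],[255,[1.7,6.5,0],[0,0,0]],[255,[1.7,8.5,0],[0,0,0]],[255,[1.7,8.9,0],[0,0,0]],[255,[1.7,8.9,0],[0,0,0]]]' | grep -v rot
python3 go.py 629.5 111.3 50
```

```text
time: 21.5
ee_pos: [465.5, -106.6, 127.8]
ft_force: [-0.3, -0.3, -0.3]
grip_width: 29.3
finger_force: 59.1
time: 22.0
ee_pos: [539.3, 91.2, 127.4]
ft_force: [0.6, -1.0, -0.5]
grip_width: 28.9
finger_force: 59.1
time: 22.5
ee_pos: [627.0, 111.7, 127.1]
ft_force: [-0.9, -0.5, -0.2]
grip_width: 29.2
finger_force: 59.2
t 22.5 pos [627.  111.7 127.1] rpy [-179.9    0.    94.5] F [-0.9 -0.5 -0.2] w 29.2 ff 59.2
shift cm [-0.05  0.26  7.71] turn [-0.1  0.   0.2]
```

```bash

python3 -m creep '[[255,[0,0.3,1.5],[0,0,0]],[255,[0,0.3,4],[0,0,0]],[255,[0,0.3,6.2],[0,0,0]],[255,[0,0.3,7.1],[0,0,0]],[255,[0,0.3,7.1],[0,0,0]]]' | grep -v rot
python3 -m creep '[[255,[0,0,0.2],[0,0,0]],[255,[0,0,0.4],[0,0,0]],[255,[0,0,0.5],[0,0,0]],[255,[0,0,0.5],[0,0,0]],[255,[0,0,0.5],[0,0,0]]]' | grep -v rot
python3 go.py 629.5 111.3 50
```

```text
time: 23.0
ee_pos: [628.9, 112.0, 55.5]
ft_force: [0.3, -0.2, -0.3]
grip_width: 29.1
finger_force: 59.2
time: 23.5
ee_pos: [630.7, 112.4, 52.7]
ft_force: [0.1, 0.3, -0.6]
grip_width: 29.4
finger_force: 59.2
t 23.5 pos [630.7 112.4  52.7] rpy [180.   -0.   94.6] F [ 0.1  0.3 -0.6] w 29.4 ff 59.2
shift cm [-0.1  -0.13  0.27] turn [ 0.  -0.   0.3]
```

```bash

python3 -m creep '[[255,[0,-0.1,0.1],[0,0,0]],[255,[0,-0.1,0.2],[0,0,0]],[255,[0,-0.1,0.3],[0,0,0]],[255,[0,-0.1,0.3],[0,0,0]],[255,[0,-0.1,0.3],[0,0,0]]]' | grep -v rot
```

```text
time: 24.0
ee_pos: [629.6, 112.3, 49.6]
ft_force: [-1.7, 0.2, 5.5]
grip_width: 29.3
finger_force: 59.7
```

```bash

python3 -m creep '[[180,[0,0,0],[0,0,0]],[100,[0,0,0],[0,0,0]],[0,[0,0,0],[0,0,0]],[0,[0,0,0],[0,0,0]],[0,[0,0,0],[0,0,0]]]' | grep -v rot
python3 -m creep '[[0,[0,0,-1],[0,0,0]],[0,[0,0,-4],[0,0,0]],[0,[0,0,-8],[0,0,0]],[0,[0,0,-12],[0,0,0]],[0,[0,0,-16],[0,0,0]]]' | grep -v rot
python3 -m creep '[[0,[3,-4,0],[0,0,0]],[0,[6,-8,0],[0,0,0]],[0,[9,-12,0],[0,0,0]],[0,[12,-14,0],[0,0,0]],[0,[15,-14,0],[0,0,0]]]' | grep -v rot
python3 -m creep '[[0,[3,0,0],[0,0,0]],[0,[6,0,0],[0,0,0]],[0,[9,0,0],[0,0,0]],[0,[10,0,0],[0,0,0]],[0,[10,0,0],[0,0,0]]]' | grep -v rot
python3 top.py pics/t3.png 60,650,-168,20 30,643,-76,20 16,636,16,20 08,629,107,20
python3 - <<'E'
import cv2
p=cv2.imread("pics/t3.png");cv2.imwrite("pics/t3c.png",cv2.resize(p[80:250,220:440],(770,595),interpolation=cv2.INTER_CUBIC))
E
```

```text
time: 24.5
ee_pos: [629.6, 112.2, 49.1]
ft_force: [-0.7, -1.3, 1.0]
grip_width: 84.5
finger_force: 0.0
time: 25.0
ee_pos: [629.5, 111.9, 211.7]
ft_force: [0.4, -0.6, 0.8]
grip_width: 85.0
finger_force: 0.0
time: 25.5
ee_pos: [475.2, 251.6, 210.5]
ft_force: [1.2, 1.0, -0.0]
grip_width: 85.7
finger_force: 0.0
time: 26.0
ee_pos: [469.6, 351.5, 209.5]
ft_force: [0.4, -0.2, -0.2]
grip_width: 85.6
finger_force: 0.0
60 [385.2 120.4] 620 [ 648.3 -164.8  136. ]
30 [344.8 125.4] 396 [641.  -77.2 116. ]
16 [303.7 129.6] 251 [634.9  14.9  98. ]
08 [264.2 134.3] 147 [627.2 105.9  82. ]
```

View pics/t3c.png

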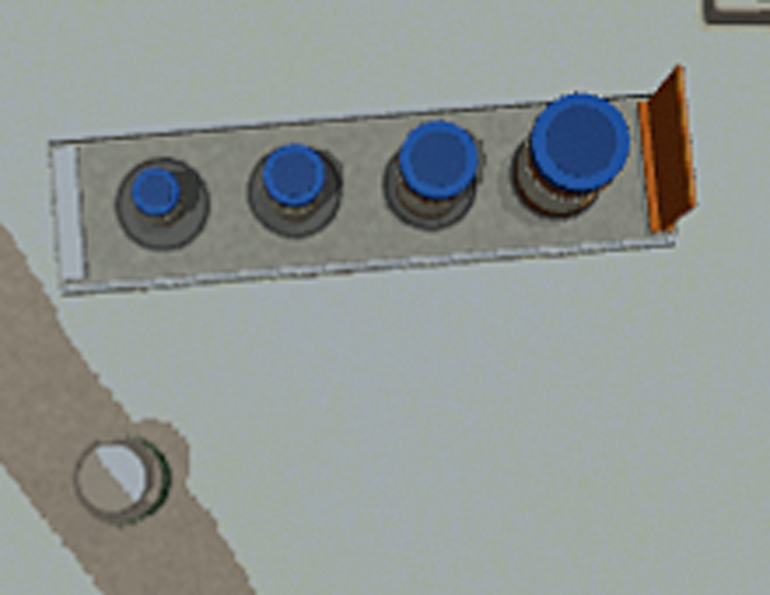

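The crop shows all four vials upright on their discs, at (155,190), (293,175), (438,160) and (580,142). Each is within about 3 mm of its spot. The bottle at (120,480) has not moved.

```bash
python3 -c "
from station import arm
print(arm.hand_in())"
```

```text
the job is handed in; nothing more can be done
None
```

I stood the four vials on the shelf in size order, with vial_60 next to the bookend on spot_1, then vial_30, vial_16 and vial_08; in the last top view each was upright within about 3 mm of its spot and the stock bottle hadn't moved, and I handed the job in at about 26 s (no verdict was returned).

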